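Put the tube offcuts away by length

TASK

Put the three grey steel tube offcuts away in their storage cradles: the longest tube in the longest (red) cradle, the middle one in the middle (yellow) cradle and the shortest in the shortest (blue) cradle. Lay each one down gently, without dropping it, so that it rests in both V supports between the end plates. Leave the cold chisel and the black latch plate where they lie.

Things in the scene. Friction and masses are not known exactly. Their poses are not given: they have to be found in the camera images.
- tube_long: the longest grey steel tube offcut, 138 mm long, 32 mm diameter, hollow, lying on its side on the table; origin on the tube's axis at mid-length (16 mm above the table), its y axis runs along the tube (x and z point across it). It does not roll of itself. Grip it across, at mid-length; under 0.4 kg
- tube_mid: the middle-length grey steel tube offcut, 105 mm long, 38 mm diameter, hollow, lying on its side on the table; origin on the tube's axis at mid-length (19 mm above the table), its y axis runs along the tube (x and z point across it). It does not roll of itself. Grip it across, at mid-length; under 0.4 kg
- tube_short: the shortest grey steel tube offcut, 70 mm long, 25 mm diameter, hollow, lying on its side on the table; origin on the tube's axis at mid-length (12.5 mm above the table), its y axis runs along the tube (x and z point across it). It does not roll of itself. Grip it across, at mid-length; under 0.4 kg
- cradle_long: longest storage cradle (red), fixed, for the 138 mm tube: plywood foot 52x168x8 mm (x,y,z), two red 90-degree V saddles 8 mm thick at y=+-51 mm (free between them for fingers), red end plates at both ends, tops 37 mm up, 158 mm apart inside. Origin: foot's underside centre, on the table; y along it, z up. Tube lies along y; seated, its axis is 34.6 mm above the table
- cradle_mid: middle-length storage cradle (yellow), fixed, for the 105 mm tube: plywood foot 58x135x8 mm (x,y,z), two yellow 90-degree V saddles 8 mm thick at y=+-34.5 mm (free between them for fingers), yellow end plates at both ends, tops 41 mm up, 125 mm apart inside. Origin: foot's underside centre, on the table; y along it, z up. Tube lies along y; seated, its axis is 38.9 mm above the table
- cradle_short: shortest storage cradle (blue), fixed, for the 70 mm tube: plywood foot 45x100x8 mm (x,y,z), two blue 90-degree V saddles 8 mm thick at y=+-26 mm (free between them for fingers), blue end plates at both ends, tops 32 mm up, 90 mm apart inside. Origin: foot's underside centre, on the table; y along it, z up. Tube lies along y; seated, its axis is 29.7 mm above the table
- chisel: bystander: bare grey steel cold chisel, solid, 18 x 155 x 16 mm, pointed, lying between the robot and the work; origin at the centre of its underside, y along it
- latch: bystander: flat black cranked latch plate, 23 x 89 x 8 mm, lying at the far corner of the table; origin at the centre of its underside, y along it
- the_hand_torch: obstacle, fixed: white gas torch bottle standing upright with a bent burner tube on top, 68 mm diameter, 600 mm tall in all; keep the arm clear of it. Origin at its foot, on the table. Beyond it, on the right of the work (y below -0.09 m), stands a bench vice up to 220 mm tall; do not swing a held tube into it

How it is judged:
By the outcome, as a careful person would: the job done as asked, in the order asked, and still so for the second after the job is handed in, with the robot touching nothing.
It also fails if it takes over 99 s, if anything falls off the work surface, if the arm or the gripper's body presses on something with over 40 N, if the wrist force passes 120 N, or if a joint passes its speed limit or range.

ROBOT

A 7-joint arm with a two-finger parallel gripper is mounted at the origin on the work surface; the furniture and walls round the work are solid. World frame = base frame: x ahead of the robot, y to its left, z up, the work surface at z = 0. Lengths are in m, angles in degrees, forces in N, time in s.
With the tool pointing down it reaches from about 0.425 to 0.875 m from the base axis. Payload 4.7 kg.
Tool frame: the origin (TCP) lies midway between the tips of the shut fingers; the grasp point (between the pads) lies 19 mm behind it; z points along the fingers, y is the line along which they close (so a half turn about z gives the same grasp; the last joint's range is limited). The gripper opens to 87 mm and grips with 3 to 60 N. Pads are 19 mm wide; open, the fingers measure 117 mm over their backs; the gripper's body (75 mm by 190 mm) begins 51 mm behind the grasp point.
Start: joints at [76.095, 18.392, -4.016, 83.108, 1.295, 78.541, -3.26], TCP at [0.165, -0.629, 0.223] pointing down, gripper open.
Joint ranges: [-163.93, 163.93], [-17.29, 119.83], [-79.2, 71.16], [3.27, 140.29], [-89.18, 269.18], [5.43, 117.66], [-154.24, 154.24]. Speed limits (degrees/s): [147.25, 147.25, 180, 180, 180, 180, 180].

INTERFACE

Orientations are given as [roll, pitch, yaw] about the fixed x, y, z axes, in that order (R = Rz(yaw) Ry(pitch) Rx(roll)).
In Python, from cell import env gives the robot as it stands. The module is installed in compiled form; this text tells all that it offers.
- The arm moves only by the tool step_arm, never from a script. Its argument "rows" is a list of rows, each an object with "angular": the turn, a rotation vector about the tool's x, y, z in units of pi rad (1.0 is pi rad), a list of three; "slide": the shift along the tool's x, y, z in units of 500 mm (1.0 is 500 mm), a list of three; "jaw": the opening, from 0 (shut) to 1 (fully open). A call has 1 to 10 rows; each row shifts and turns the commanded pose from where the row before left it, along the tool's axes as they then stand; what a row does not reach is not made up. A row lasts 1/8 s, in which the tool goes at most 62.5 mm and 10.7 degrees, less where a joint would pass 70% of its speed; a pose out of reach is approached as far as the arm can. A call with a number of a shift or a turn outside -1 to 1 is refused whole. A call with a gripper value outside its range is refused whole. The fingers move at their own pace and stop on an object; "newtons" is the grip in N (left out, the last holds). Time passes only in rows, so rows that do not move let the fingers close. It gives the time, the measured TCP pose, the force, the opening and the grip force at its end, in the units of the state.
- env.get_obs(): the state, without advancing time (a new reading comes with each control period).
- env.read_camera(name): name is "side" or "top" or "wrist"; returns the picture (420x560x3 uint8, red, green, blue); there is no depth.
- env.camera_info(name): a dict with "fx", "fy", "cx", "cy" (pixels), "R" (3x3) and "t" (3): a world point X has camera coordinates R X + t. Camera axes: x right, y down, z forward; pixel columns grow to the right and rows downward; lengths in m; the calibration is good to about 2 mm. A picture is of the moment at which its call begins: read the wrist's pose just before it. camera_info takes no time and is no camera call; for the wrist camera it gives the pose at the moment of the call.
- env.sign_off(): hands the job in; it is judged then, once.
The state is a dict: "time_s": time; "qpos": joint angles; "joint_velocities": joint speeds; "effort": joint torques, N m; "tool_pos": TCP position; "tool_rot": TCP orientation; "force": force on the tool from outside, world axes, zero at the start; "wrist_torque": the same for the moment, N m; "grip_width": finger opening in m; "grasp_force": force on a finger pad.
Only numpy, scipy, OpenCV 4.12 (cv2) and the standard library are available. Lean on these libraries where they do the work, as an engineer would, in place of code of your own. Each camera call takes 0.05 s, during which the arm holds its last target. There are 200 camera calls.

## Working session

There is one attempt and no reset: what is moved stays moved. The work goes in short steps, Python scripts to look and compute and a tool call to move; the robot and the scene stay as the last step left them, time stands still between calls to the robot, and variables do not carry over. Pictures are saved under pics/ and viewed, at most 20 in all, crops included, and the job is handed in when it is done.

Besides the shell and the picture viewer there is one more tool, called after "Call:" as name(argument=value, ...), one argument or row to a line, values as JSON. step_arm: Moves the arm, as the interface text tells. Shifts and turns lie within -1 to 1; 1 stands for 500 mm of shift or pi rad of turn. Its arguments: {"type":"object","properties":{"rows":{"type":"array"},"newtons":{"type":"number"}},"required":["rows"]}

```bash
mkdir -p pics; ls; python3 - <<'E'
from cell import env
import cv2,numpy as np
o=env.get_obs();print({k:np.round(v,3).tolist() for k,v in o.items()})
for n in("top","side"):
    cv2.imwrite(f"pics/{n}0.png",env.read_camera(n)[:,:,::-1]); c=env.camera_info(n)
    print(n,c['fx'],c['cx'],c['cy'],(-np.array(c['R']).T@c['t']).round(3),np.array(c['R']).round(3).tolist())
E
```

```text
pics
{'time_s': 0.0, 'qpos': [76.093, 18.439, -4.016, 83.176, 1.296, 78.54, -3.261], 'joint_velocities': [0.039, -0.044, -0.001, 0.017, 0.11, 0.047, -0.071], 'effort': [0.0, -49.129, -0.404, -31.253, -0.064, 0.044, 0.0], 'tool_pos': [0.165, -0.628, 0.221], 'tool_rot': [-179.891, 0.006, 14.716], 'force': [0.172, 0.426, 0.13], 'wrist_torque': [0.047, 0.004, 0.012], 'grasp_force': 0.0, 'grip_width': 0.087}
top 405.721872761875 283.8473908415539 205.18717339210144 [0.448 0.002 0.891] [[0.015, -1.0, 0.013], [-0.992, -0.017, -0.123], [0.123, -0.011, -0.992]]
side 437.8195575973613 269.31958946829394 205.95442997557302 [0.562 0.664 0.653] [[-0.999, 0.048, -0.02], [0.048, 0.684, -0.728], [-0.021, -0.728, -0.685]]
```

View pics/top0.png

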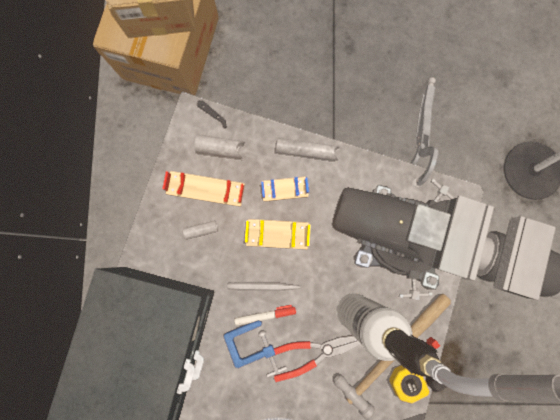

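View pics/side0.png

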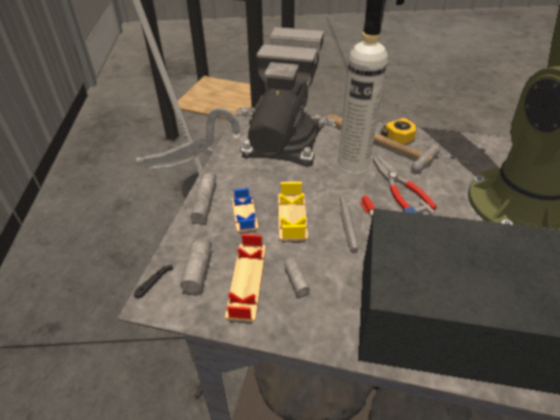

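The top view shows the red cradle at about (204,188), blue at (285,188) and yellow at (278,234). The tubes are mid (220,147), long (307,150) and short (200,230). The chisel is at (264,287), the latch at (212,113), and the torch is at right with its foot near (355,310). The side view agrees, with a black toolbox near the robot's left.

```bash
cat > h.py <<'E'
from cell import env
import cv2,numpy as np
def ray(c,u,v):
    R=np.array(c['R']);o=-R.T@np.array(c['t'])
    return o,R.T@np.array([(u-c['cx'])/c['fx'],(v-c['cy'])/c['fy'],1])
def onz(c,u,v,z):
    o,d=ray(c,u,v);return o+d*(z-o[2])/d[2]
def proj(c,X):
    p=np.array(c['R'])@np.array(X)+np.array(c['t']);return np.array([c['fx']*p[0]/p[2]+c['cx'],c['fy']*p[1]/p[2]+c['cy']])
def tri(c1,p1,c2,p2):
    o1,d1=ray(c1,*p1);o2,d2=ray(c2,*p2)
    s=np.linalg.lstsq(np.c_[d1,-d2],o2-o1,rcond=None)[0];a=o1+s[0]*d1;b=o2+s[1]*d2
    return (a+b)/2,np.linalg.norm(a-b)
def masks(im):
    h=cv2.cvtColor(im,cv2.COLOR_RGB2HSV);H,S,V=cv2.split(h)
    return dict(red=((H<6)|(H>174))&(S>170)&(V>60),yellow=(H>24)&(H<34)&(S>190)&(V>90),blue=(H>105)&(H<130)&(S>120)&(V>50))
E
python3 - <<'E'
from h import *
im=cv2.imread("pics/top0.png")[:,:,::-1].copy();c=env.camera_info("top")
m=masks(im)
roi=dict(red=(155,165,250,210),yellow=(235,210,320,255),blue=(255,170,315,205))
zt=dict(red=.037,yellow=.041,blue=.032)
for k,(a,b,d,e) in roi.items():
    mm=np.zeros_like(m[k]);mm[b:e,a:d]=m[k][b:e,a:d]
    p=cv2.findNonZero(mm.astype(np.uint8)).astype(np.float32)
    w=np.array([onz(c,*q[0],zt[k])[:2] for q in p],np.float32)*1000
    print(k,len(p),cv2.minAreaRect(w))
for n,(z,q) in dict(torchtop=(0,(355,310)),tb=(.15,(210,290)),tb2=(.15,(100,270)),vice=(.1,(345,220))).items(): print(n,onz(c,*q,z).round(3))
cs=env.camera_info("side")
for n,q in dict(torchfoot=(355,165),vice=(250,155)).items(): print(n,onz(cs,*q,0).round(3))
print("toolbox corner",tri(c,(211,290),cs,(372,214)),tri(c,(100,270),cs,(361,360)))
cr=im[90:300,150:350,::-1]; cv2.imwrite("pics/crop.png",cv2.resize(cr,None,fx=2.8,fy=2.8,interpolation=cv2.INTER_CUBIC))
E
```

```text
red 211 ((590.8486328125, 165.89028930664062), (167.14089965820312, 43.79486083984375), 81.45213317871094)
yellow 246 ((494.92864990234375, 6.146747589111328), (133.5389862060547, 50.474273681640625), 87.36539459228516)
blue 91 ((594.3274536132812, -8.023082733154297), (35.050086975097656, 97.94792175292969), 6.0227742195129395)
torchtop [ 0.335 -0.164  0.   ]
tb [0.385 0.124 0.15 ]
tb2 [0.417 0.322 0.15 ]
vice [ 0.519 -0.127  0.1  ]
torchfoot [ 0.33  -0.159  0.   ]
vice [ 0.581 -0.218  0.   ]
toolbox corner (array([0.37580324, 0.12877502, 0.11931581]), np.float64(0.013601171644181793)) (array([0.41999295, 0.36212737, 0.05354031]), np.float64(0.013411256588198299))
```

View pics/crop.png

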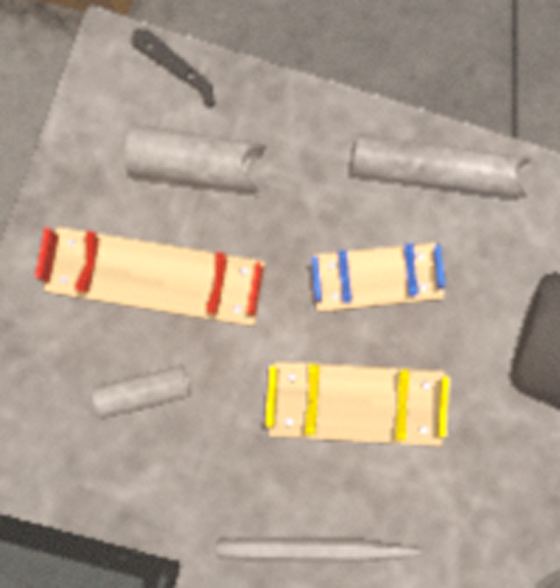

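The crop shows all the ends clearly. Now I'll compute the tubes, and raise the arm straight up so it can clear the torch.

Call:
step_arm(
  rows=[
    {"angular": [0,0,0],"slide": [0,0,-0.1],"jaw": 1},
    {"angular": [0,0,0],"slide": [0,0,-0.1],"jaw": 1},
    {"angular": [0,0,0],"slide": [0,0,-0.1],"jaw": 1},
    {"angular": [0,0,0],"slide": [0,0,0],"jaw": 1},
  ],
  newtons=20,
)

```text
time_s: 0.6
tool_pos: [0.1656, -0.6301, 0.3775]
tool_rot: [179.5, -0.0, 14.7]
force: [0.9, 0.6, 0.1]
grip_width: 0.0869
grasp_force: 0.0
```

```bash
python3 - <<'E'
from h import *
o=env.get_obs();print(o['qpos'],o['tool_pos'],o['tool_rot'],o['time_s'])
c=env.camera_info("top")
T=dict(mid=((127,154),(260,170),.019),long=((353,159),(522,179),.016),short=((98,403),(186,381),.0125))
for k,(a,b,z) in T.items():
    A,B=[onz(c,p[0]/2.8+150-.3,p[1]/2.8+90-.3,z) for p in(a,b)]
    d=A-B;print(k,((A+B)/2).round(4),np.linalg.norm(d).round(4),"yaw of axis vs +y",np.degrees(np.arctan2(-d[0],d[1])).round(1))
print(onz(c,430,360,.58),onz(c,470,385,.58),onz(c,555,390,.58),onz(c,380,335,.4))
E
```

```text
[75.64900153 17.15857641 -3.70956868 67.29516935  1.10699551 95.10824757
 -3.07373365] [ 0.1655639  -0.63007263  0.37748358] [ 1.79529413e+02 -1.71958636e-02  1.47146277e+01] 0.6
mid [0.6819 0.1377 0.019 ] 0.1053 yaw of axis vs +y -5.9
long [ 0.6807 -0.0544  0.016 ] 0.1345 yaw of axis vs +y -5.8
short [0.5009 0.1719 0.0125] 0.0694 yaw of axis vs +y 15.1
[ 0.37303302 -0.11114348  0.58      ] [ 0.35566792 -0.1402331   0.58      ] [ 0.3528682  -0.20315175  0.58      ] [ 0.35718932 -0.11860009  0.4       ]
```

Call:
step_arm(
  rows=[
    {"angular": [0,0,0],"slide": [0,0,-0.12],"jaw": 1},
    {"angular": [0,0,0],"slide": [0,0,-0.12],"jaw": 1},
    {"angular": [0,0,-0.03],"slide": [0.122,-0.006,0],"jaw": 1},
    {"angular": [0,0,-0.03],"slide": [0.122,-0.006,0],"jaw": 1},
    {"angular": [0,0,-0.03],"slide": [0.122,-0.006,0],"jaw": 1},
  ],
)

```text
time_s: 1.23
tool_pos: [0.3349, -0.557, 0.4903]
tool_rot: [-179.8, 0.0, 31.1]
force: [0.6, -0.1, -0.8]
grip_width: 0.087
grasp_force: 0.0
```

```bash
python3 - <<'E'
from h import *
o=env.get_obs();print(o['qpos'].round(2),o['tool_pos'],o['tool_rot'],o['force'])
c=env.camera_info("top");cs=env.camera_info("side")
print("tb",tri(c,(213,290),cs,(372,214)),tri(c,(100,268),cs,(366,320)))
for q in((333,200),(340,188),(345,188)):print("vice",q,onz(c,*q,.2).round(3),onz(c,*q,.1).round(3))
print(proj(c,(.33,-.16,0)),proj(c,(.33,-.16,.4)),proj(c,(.33,-.16,.6)))
cv2.imwrite("pics/side1.png",env.read_camera("side")[:,:,::-1])
E
```

```text
[ 62.29  21.3   -9.5   49.08   3.65 110.02  -4.27] [ 0.33490517 -0.55697448  0.49033564] [-1.79835696e+02  6.91275473e-03  3.10621730e+01] [ 0.62266307 -0.10594344 -0.76307974]
tb (array([0.37515357, 0.1256495 , 0.11625703]), np.float64(0.01451235077622985)) (array([0.4211473 , 0.33588397, 0.11795057]), np.float64(0.0027765148850571954))
vice (333, 200) [ 0.544 -0.09   0.2  ] [ 0.558 -0.103  0.1  ]
vice (340, 188) [ 0.566 -0.102  0.2  ] [ 0.583 -0.117  0.1  ]
vice (345, 188) [ 0.566 -0.111  0.2  ] [ 0.583 -0.127  0.1  ]
[353.13470105 312.13332969] [415.61180764 359.45677915] [514.20989016 434.14015725]
```

View pics/side1.png

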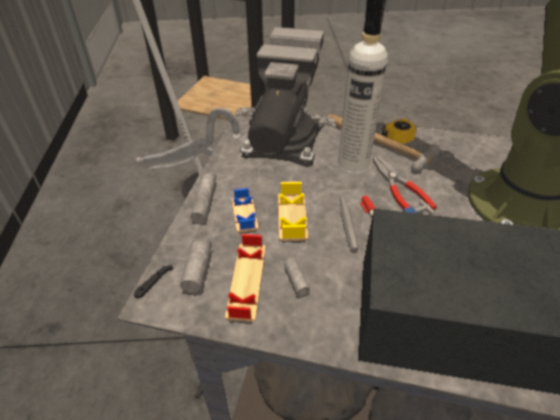

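Side view: scene unchanged and the arm is not yet in frame. I'll pull in slightly and rise, then swing over the torch.

Call:
step_arm(
  rows=[
    {"angular": [0,0,0],"slide": [0,-0.1,-0.06],"jaw": 1},
    {"angular": [0,0,-0.03],"slide": [0.113,-0.005,0],"jaw": 1},
    {"angular": [0,0,-0.03],"slide": [0.113,-0.005,0],"jaw": 1},
    {"angular": [0,0,-0.03],"slide": [0.113,-0.005,0],"jaw": 1},
  ],
)

```text
time_s: 1.78
tool_pos: [0.4403, -0.4077, 0.5208]
tool_rot: [-179.9, 0.0, 47.2]
force: [0.5, 0.2, -0.2]
grip_width: 0.0873
grasp_force: 0.0
```

```bash
python3 - <<'E'
from h import *
o=env.get_obs();print(o['qpos'].round(2),o['tool_pos'],o['tool_rot'],o['force'])
cv2.imwrite("pics/top1.png",env.read_camera("top")[:,:,::-1])
E
```

```text
[ 51.44  16.07 -16.61  52.6    4.89 112.03  -5.49] [ 0.44034658 -0.40767092  0.52080684] [-1.79863330e+02  1.50648176e-02  4.72395235e+01] [ 0.46021429  0.2138763  -0.15176105]
```

View pics/top1.png

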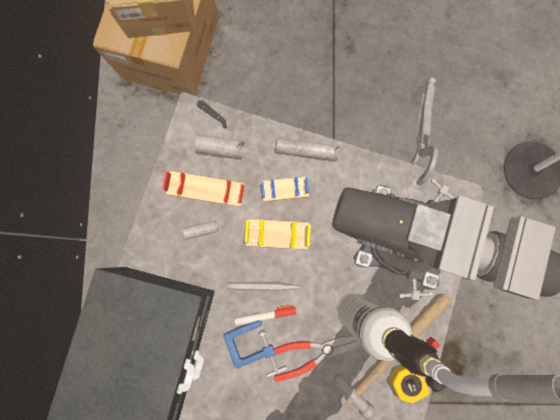

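Top view: the torch burner bends right at (440-560,375-390), and the arm is still out of frame. Continuing the swing.

Call:
step_arm(
  rows=[
    {"angular": [0,0,-0.03],"slide": [0.113,-0.005,0],"jaw": 1},
    {"angular": [0,0,-0.03],"slide": [0.113,-0.005,0],"jaw": 1},
    {"angular": [0,0,-0.03],"slide": [0.113,-0.005,0],"jaw": 1},
    {"angular": [0,0,-0.03],"slide": [0.113,-0.005,0],"jaw": 1},
    {"angular": [0,0,-0.03],"slide": [0.113,-0.005,0],"jaw": 1},
    {"angular": [0,0,-0.03],"slide": [0.113,-0.005,0],"jaw": 1},
    {"angular": [0,0,-0.03],"slide": [0.113,-0.005,0],"jaw": 1},
    {"angular": [0,0,0],"slide": [0,0,0],"jaw": 1},
  ],
)

```text
time_s: 2.82
tool_pos: [0.5985, -0.0479, 0.5213]
tool_rot: [-179.9, -0.1, 85.5]
force: [0.2, -0.5, -0.4]
grip_width: 0.087
grasp_force: 0.0
```

```bash
python3 - <<'E'
from h import *
o=env.get_obs();print(o['qpos'].round(2),o['tool_pos'],o['tool_rot'],o['force'])
c=env.camera_info("wrist")
for n,X in dict(long=(.6807,-.0544,.016),red=(.591,.166,.037),mid=(.682,.138,.019),short=(.501,.172,.0125)).items():print(n,proj(c,X))
R=np.array(c['R']);print(-R.T@c['t'],R.round(2).tolist())
cv2.imwrite("pics/w1.png",env.read_camera("wrist")[:,:,::-1])
E
```

```text
[ 23.09  17.74 -32.15  51.99   9.95 112.64  -8.46] [ 0.59849872 -0.0478527   0.52132488] [-1.79874585e+02 -1.29866877e-01  8.54978049e+01] [ 0.17688879 -0.50573832 -0.36110041]
long [314.57756261 157.81030416]
red [264.88168136  48.88779901]
mid [311.30674653  62.29528367]
short [220.83645307  52.33368686]
[0.60425401 0.03034978 0.68439923] [[1.0, -0.08, -0.0], [-0.08, -0.96, 0.29], [-0.03, -0.28, -0.96]]
```

View pics/w1.png

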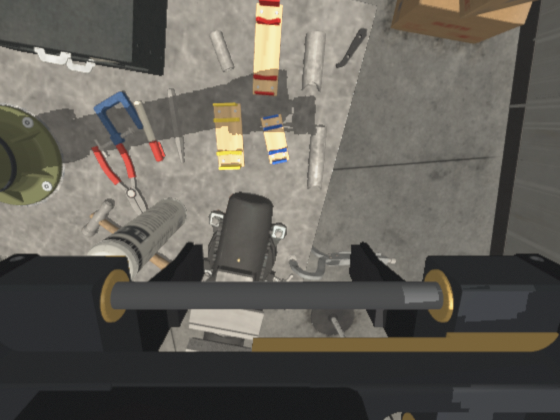

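Wrist view: the long tube is at about (317,156), as predicted within 3 px. The gripper body is wide along its closing line. I'll check how close the forearm is to the torch before descending.

```bash
python3 - <<'E'
from h import *
cv2.imwrite("pics/top2.png",env.read_camera("top")[:,:,::-1])
E
```

```text
(no output)
```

View pics/top2.png

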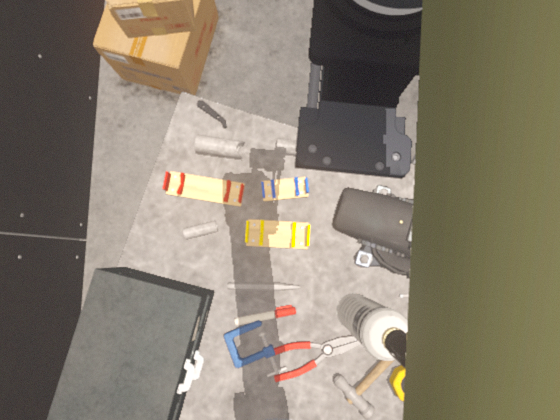

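The top view shows the forearm is close under the camera, i.e. high above the torch at the moment. Lowering vertically would bring it close to the torch side, so I'll lean the tool about 12° (wrist toward +y) for the long tube.

```bash
cat >> h.py <<'E'
from scipy.spatial.transform import Rotation as Ro
def goal(yaw,lean=0,pit=0): # lean: wrist toward +y ; pit: wrist toward +x
    return Ro.from_euler('z',yaw,degrees=True)*Ro.from_euler('z',-90,degrees=True)*Ro.from_euler('x',-lean,degrees=True)*Ro.from_euler('y',pit,degrees=True)*Ro.from_euler('z',90,degrees=True)*Ro.from_euler('x',180,degrees=True)
def plan(pos,Rg,quiet=0):
    o=env.get_obs();Rc=Ro.from_euler('xyz',o['tool_rot'],degrees=True)
    rv=(Rc.inv()*Rg).as_rotvec()/np.pi; s=Rg.inv().apply(np.array(pos)-o['tool_pos'])/.5
    print("at",o['tool_pos'].round(4),o['tool_rot'].round(1),"q",o['qpos'].round(0));print("rot",rv.round(4),"then slide",s.round(4),"rows>=",np.ceil(max(np.linalg.norm(rv)*180/10.7,np.linalg.norm(s)*.5/.0625)))
E
python3 -c "
from h import *
plan((.675,-.03,.25),goal(84.2,12))"
```

```text
at [ 0.5985 -0.0537  0.5215] [-179.9    0.    84.9] q [ 23.  18. -32.  52.  10. 113.  -8.]
rot [-0.0001 -0.0664  0.0041] then slide [0.1741 0.1475 0.5181] rows>= 5.0
```

Call:
step_arm(
  rows=[
    {"angular": [0,-0.033,0.002],"slide": [0,0,0],"jaw": 1},
    {"angular": [0,-0.033,0.002],"slide": [0,0,0],"jaw": 1},
    {"angular": [0,0,0],"slide": [0.035,0.03,0.087],"jaw": 1},
    {"angular": [0,0,0],"slide": [0.035,0.03,0.087],"jaw": 1},
    {"angular": [0,0,0],"slide": [0.035,0.03,0.087],"jaw": 1},
    {"angular": [0,0,0],"slide": [0.035,0.03,0.087],"jaw": 1},
    {"angular": [0,0,0],"slide": [0.034,0.027,0.086],"jaw": 1},
    {"angular": [0,0,0],"slide": [0,0,0.084],"jaw": 1},
    {"angular": [0,0,0],"slide": [0,0,0],"jaw": 1},
  ],
)

```text
time_s: 4.05
tool_pos: [0.6729, -0.0336, 0.2466]
tool_rot: [-179.6, 12.1, 84.0]
force: [-0.7, -0.7, 0.1]
grip_width: 0.0871
grasp_force: 0.0
```

```bash
python3 - <<'E'
from h import *
plan((.681,-.054,.1),goal(84.2,12))
c=env.camera_info("wrist");w=env.read_camera("wrist")
for n,X in dict(long=(.6807,-.0544,.016)).items():print(n,proj(c,X),c['fx'])
cv2.imwrite("pics/w2.png",w[:,:,::-1])
t=env.read_camera("top");cv2.imwrite("pics/both.png",np.hstack([cv2.resize(x[:,:,::-1],(400,300)) for x in (w,t)]))
E
```

```text
at [ 0.6729 -0.0336  0.2466] [-179.6   12.1   84. ] q [ 16.  25. -31.  75.  24.  87. -21.]
rot [-0.0025  0.0003 -0.001 ] then slide [0.023  0.0202 0.2949] rows>= 3.0
long [285.95921234 160.04736919] 299.39138641571003
```

View pics/both.png

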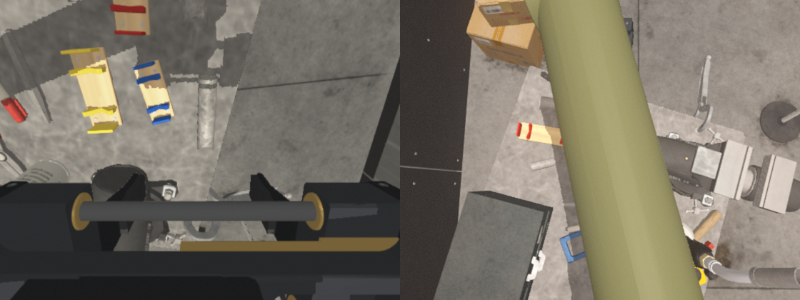

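The left pane (wrist) shows the long tube at about (289,160) full-res and the blue and yellow cradles to its left. The right pane (top) shows the forearm passing about 5 cm clear of the torch. I'll refine the tube.

```bash
python3 - <<'E'
import cv2
im=cv2.imread("pics/w2.png")[90:220,230:350]
cv2.imwrite("pics/c2.png",cv2.resize(im,None,fx=4,fy=4,interpolation=cv2.INTER_CUBIC))
E
```

```text
(no output)
```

View pics/c2.png

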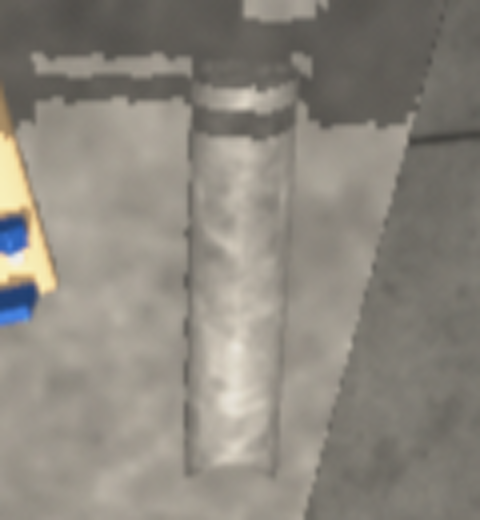

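The crop shows the tube's axis running from (244,70) to (231,474) in crop pixels.

```bash
python3 - <<'E'
from h import *
c=env.camera_info("wrist")
A,B=[onz(c,u/4+230-.4,v/4+90-.4,.016) for u,v in((244,72),(231,474))]
d=A-B;M=(A+B)/2;print(M,np.linalg.norm(d),np.degrees(np.arctan2(-d[0],d[1])))
plan((M[0],M[1],.1),goal(90+np.degrees(np.arctan2(-d[0],d[1])),12))
E
```

```text
[ 0.68891971 -0.05679886  0.016     ] 0.13879187145332073 -6.629888684829671
at [ 0.6755 -0.0313  0.2522] [179.9  11.9  84. ] q [ 16.  25. -31.  75.  24.  88. -21.]
rot [ 0.0014 -0.0005  0.0035] then slide [0.0169 0.0326 0.3077] rows>= 3.0
```

```bash
python3 - <<'E'
from h import *
for i in range(3): plan((.685,-.056,.008),goal(84,12))
E
```

```text
at [ 0.6755 -0.0313  0.2522] [179.9  11.9  84. ] q [ 16.  25. -31.  75.  24.  88. -21.]
rot [ 0.0007 -0.0005  0.    ] then slide [0.0555 0.0242 0.4876] rows>= 4.0
at [ 0.6755 -0.0313  0.2522] [179.9  11.9  84. ] q [ 16.  25. -31.  75.  24.  88. -21.]
rot [ 0.0007 -0.0005  0.    ] then slide [0.0555 0.0242 0.4876] rows>= 4.0
at [ 0.6755 -0.0313  0.2522] [179.9  11.9  84. ] q [ 16.  25. -31.  75.  24.  88. -21.]
rot [ 0.0007 -0.0005  0.    ] then slide [0.0555 0.0242 0.4876] rows>= 4.0
```

Call:
step_arm(
  rows=[
    {"angular": [0,0,0],"slide": [0.014,0.006,0.11],"jaw": 1},
    {"angular": [0,0,0],"slide": [0.014,0.006,0.11],"jaw": 1},
    {"angular": [0,0,0],"slide": [0.014,0.006,0.11],"jaw": 1},
    {"angular": [0,0,0],"slide": [0.014,0.006,0.08],"jaw": 1},
    {"angular": [0,0,0],"slide": [0,0,0.03],"jaw": 1},
    {"angular": [0,0,0],"slide": [0,0,0],"jaw": 1},
    {"angular": [0,0,0],"slide": [0,0,0],"jaw": 1},
  ],
)

```text
time_s: 5.03
tool_pos: [0.6876, -0.0483, 0.0333]
tool_rot: [179.7, 11.9, 84.1]
force: [-0.2, 1.0, -0.5]
grip_width: 0.0871
grasp_force: 0.0
```

```bash
python3 - <<'E'
from h import *
plan((.685,-.056,.008),goal(84,12));print(env.get_obs()['force'])
cv2.imwrite("pics/w3.png",env.read_camera("wrist")[:,:,::-1])
E
```

```text
at [ 0.6876 -0.0483  0.0333] [179.7  11.9  84.1] q [ 16.  35. -28.  87.  30.  67. -27.]
rot [ 0.0021 -0.0008  0.0006] then slide [-0.005  -0.0036  0.0528] rows>= 1.0
[-0.1923165   0.9861444  -0.50654501]
```

View pics/w3.png

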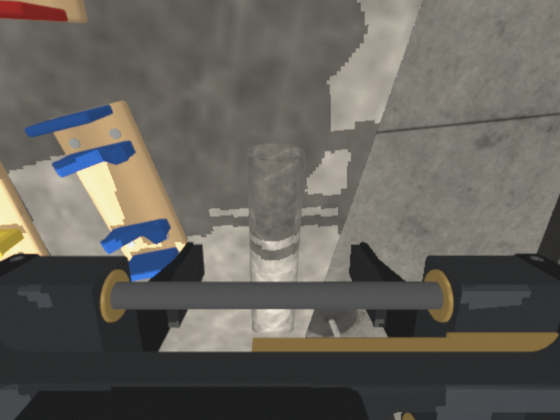

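The tube lies centred between the jaws at (275,148)-(275,332). I'll narrow the jaws to keep clear of the blue cradle, go down and grip.

Call:
step_arm(
  rows=[
    {"angular": [0,0,0],"slide": [0,0,0],"jaw": 0.7},
    {"angular": [0,0,0],"slide": [0,0,0],"jaw": 0.7},
    {"angular": [0,0,0],"slide": [-0.005,0,0.025],"jaw": 0.7},
    {"angular": [0,0,0],"slide": [0,0,0.027],"jaw": 0.7},
    {"angular": [0,0,0],"slide": [0,0,0],"jaw": 0.7},
    {"angular": [0,0,0],"slide": [0,0,0],"jaw": 0.2},
    {"angular": [0,0,0],"slide": [0,0,0],"jaw": 0.2},
    {"angular": [0,0,0],"slide": [0,0,0],"jaw": 0.2},
    {"angular": [0,0,0],"slide": [0,0,0],"jaw": 0.2},
  ],
  newtons=25,
)

```text
time_s: 6.2
tool_pos: [0.685, -0.0562, 0.0055]
tool_rot: [179.9, 11.9, 84.2]
force: [0.7, -0.2, -0.2]
grip_width: 0.0312
grasp_force: 24.9
```

```bash
python3 - <<'E'
from h import *
plan((.685,-.056,.13),goal(84.2,12))
E
```

```text
at [ 0.685  -0.0562  0.0055] [179.9  11.9  84.2] q [ 16.  36. -27.  88.  30.  65. -27.]
rot [ 0.0006 -0.0007 -0.0001] then slide [-5.130e-02 -1.000e-04 -2.436e-01] rows>= 2.0
```

Call:
step_arm(
  rows=[
    {"angular": [0,0,0],"slide": [-0.01,0,-0.049],"jaw": 0.2},
    {"angular": [0,0,0],"slide": [-0.021,0,-0.098],"jaw": 0.2},
    {"angular": [0,0,0],"slide": [-0.021,0,-0.098],"jaw": 0.2},
    {"angular": [0,0,0],"slide": [0,0,0],"jaw": 0.2},
  ],
)

```text
time_s: 6.7
tool_pos: [0.6882, -0.0558, 0.138]
tool_rot: [179.3, 11.8, 84.1]
force: [0.5, 0.9, -2.0]
grip_width: 0.0313
grasp_force: 24.9
```

```bash
python3 - <<'E'
from h import *
plan((.591,.166,.13),goal(81.5,12))
E
```

```text
at [ 0.6882 -0.0558  0.138 ] [179.3  11.8  84.1] q [ 17.  29. -29.  82.  26.  76. -22.]
rot [ 0.0069 -0.0011  0.0139] then slide [ 0.4044 -0.2578 -0.0697] rows>= 4.0
```

Call:
step_arm(
  rows=[
    {"angular": [0,0,0.0145],"slide": [0,0,0],"jaw": 0.2},
    {"angular": [0,0,0],"slide": [0.08,-0.05,-0.017],"jaw": 0.2},
    {"angular": [0,0,0],"slide": [0.08,-0.05,-0.017],"jaw": 0.2},
    {"angular": [0,0,0],"slide": [0.08,-0.05,-0.017],"jaw": 0.2},
    {"angular": [0,0,0],"slide": [0.08,-0.05,-0.017],"jaw": 0.2},
    {"angular": [0,0,0],"slide": [0.08,-0.05,-0.017],"jaw": 0.2},
    {"angular": [0,0,0],"slide": [0,0,0],"jaw": 0.2},
    {"angular": [0,0,0],"slide": [0,0,0],"jaw": 0.2},
    {"angular": [0,0,0],"slide": [0,0,0],"jaw": 0.2},
  ],
)

```text
time_s: 7.82
tool_pos: [0.5911, 0.162, 0.1294]
tool_rot: [179.4, 11.9, 81.4]
force: [0.4, -0.2, -1.8]
grip_width: 0.0313
grasp_force: 24.9
```

```bash
python3 - <<'E'
from h import *
plan((.591,.166,.07),goal(81.5,12))
c=env.camera_info("wrist");w=env.read_camera("wrist");cv2.imwrite("pics/w4.png",w[:,:,::-1])
m=masks(w)['red'].astype(np.uint8)
n,l,st,ce=cv2.connectedComponentsWithStats(m)
for i in range(1,n):
    if st[i,4]>40: print(st[i],ce[i].round(1))
for y in(-.0835,.0835,-.051,.051):
    a=np.radians(-8.5);print(y,proj(c,(.591-np.sin(a)*y,.166+np.cos(a)*y,.030)).round(1))
E
```

```text
at [0.5911 0.162  0.1294] [179.4  11.9  81.4] q [  3.  25. -34.  90.  24.  77. -46.]
rot [ 0.0033 -0.0004 -0.0007] then slide [ 0.0324 -0.0014  0.1146] rows>= 1.0
[252  76  53   9 463] [277.9  80.1]
[249 113  58  14 633] [277.9 118.9]
-0.0835 [275.5 259.9]
0.0835 [275.1  81.7]
-0.051 [275.5 232.9]
0.051 [275.2 125.7]
```

View pics/w4.png

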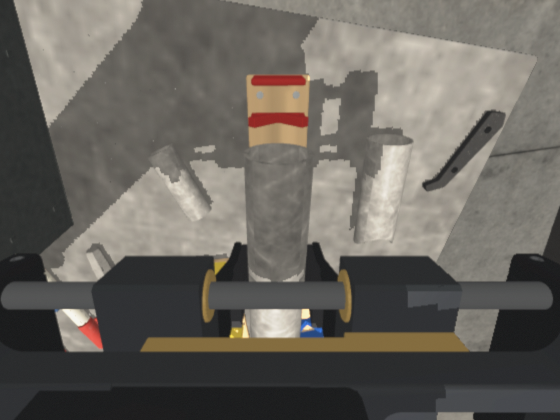

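The wrist view shows the held tube and the red cradle both centred on column 278, so they are aligned. Lowering.

Call:
step_arm(
  rows=[
    {"angular": [0,0,0],"slide": [0.012,0,0.05],"jaw": 0.2},
    {"angular": [0,0,0],"slide": [0.012,0,0.05],"jaw": 0.2},
    {"angular": [0,0,0],"slide": [0.012,0,0.05],"jaw": 0.2},
    {"angular": [0,0,0],"slide": [0.006,0,0.025],"jaw": 0.2},
    {"angular": [0,0,0],"slide": [0.003,0,0.014],"jaw": 0.2},
    {"angular": [0,0,0],"slide": [0,0,0],"jaw": 0.2},
    {"angular": [0,0,0],"slide": [0,0,0],"jaw": 0.2},
  ],
)

```text
time_s: 8.75
tool_pos: [0.5927, 0.1666, 0.0335]
tool_rot: [179.3, 11.8, 81.5]
force: [1.0, 0.5, -2.6]
grip_width: 0.0312
grasp_force: 24.9
```

Call:
step_arm(
  rows=[
    {"angular": [0,0,0],"slide": [0.001,0,0.006],"jaw": 0.2},
    {"angular": [0,0,0],"slide": [0.001,0,0.006],"jaw": 0.2},
    {"angular": [0,0,0],"slide": [0,0,0],"jaw": 0.2},
    {"angular": [0,0,0],"slide": [0,0,0],"jaw": 0.2},
  ],
)

```text
time_s: 9.25
tool_pos: [0.5923, 0.166, 0.0266]
tool_rot: [179.4, 11.9, 81.5]
force: [0.3, 0.4, -1.9]
grip_width: 0.0312
grasp_force: 24.9
```

Call:
step_arm(
  rows=[
    {"angular": [0,0,0],"slide": [0.0005,0,0.003],"jaw": 0.2},
    {"angular": [0,0,0],"slide": [0.0005,0,0.003],"jaw": 0.2},
    {"angular": [0,0,0],"slide": [0,0,0],"jaw": 0.2},
    {"angular": [0,0,0],"slide": [0,0,0],"jaw": 0.2},
  ],
)

```text
time_s: 9.75
tool_pos: [0.5936, 0.1659, 0.0245]
tool_rot: [179.2, 11.8, 81.5]
force: [4.3, -1.6, 4.6]
grip_width: 0.0317
grasp_force: 24.9
```

Call:
step_arm(
  rows=[
    {"angular": [0,0,0],"slide": [0,0.003,0.002],"jaw": 0.2},
    {"angular": [0,0,0],"slide": [0,0,0],"jaw": 0.2},
    {"angular": [0,0,0],"slide": [0,0,0],"jaw": 0.2},
  ],
)

```text
time_s: 10.12
tool_pos: [0.594, 0.1657, 0.024]
tool_rot: [179.3, 11.9, 81.5]
force: [0.6, -1.0, 9.6]
grip_width: 0.0313
grasp_force: 24.9
```

Call:
step_arm(
  rows=[
    {"angular": [0,0,0],"slide": [0,0,0],"jaw": 0.4},
    {"angular": [0,0,0],"slide": [0,0,0],"jaw": 0.5},
    {"angular": [0,0,0],"slide": [0,0,0],"jaw": 0.6},
    {"angular": [0,0,0],"slide": [0,0,0],"jaw": 0.6},
    {"angular": [0,0,0],"slide": [0,0,-0.04],"jaw": 0.6},
    {"angular": [0,0,0],"slide": [0,0,-0.1],"jaw": 0.6},
    {"angular": [0,0,0],"slide": [0,0,-0.1],"jaw": 0.6},
    {"angular": [0,0,0],"slide": [0,0,-0.1],"jaw": 0.8},
    {"angular": [0,0,0],"slide": [0,0,0],"jaw": 1},
  ],
)

```text
time_s: 11.25
tool_pos: [0.5989, 0.2039, 0.1954]
tool_rot: [178.9, 11.5, 81.5]
force: [-0.7, -0.2, 0.2]
grip_width: 0.0651
grasp_force: 0.0
```

```bash
python3 - <<'E'
from h import *
w=env.read_camera("wrist");cv2.imwrite("pics/w5.png",w[:,:,::-1]);s=env.read_camera("side");cv2.imwrite("pics/s5.png",s[:,:,::-1])
cv2.imwrite("pics/both5.png",np.hstack([cv2.resize(w[:,:,::-1],(400,300)),cv2.resize(s[130:340,130:410,::-1],(400,300))]))
plan((.6819,.1377,.20),goal(84.1,0))
c=env.camera_info("wrist");print(proj(c,(.6819,.1377,.019)),proj(c,(.501,.172,.0125)))
E
```

```text
at [0.5971 0.201  0.1902] [179.3  11.8  81.5] q [ -1.  25. -35.  83.  23.  85. -47.]
rot [ 0.0025  0.0657 -0.0138] then slide [-0.1085  0.1818 -0.0196] rows>= 2.0
[354.11822894 201.83131266] [198.47950049 194.44180409]
```

View pics/both5.png

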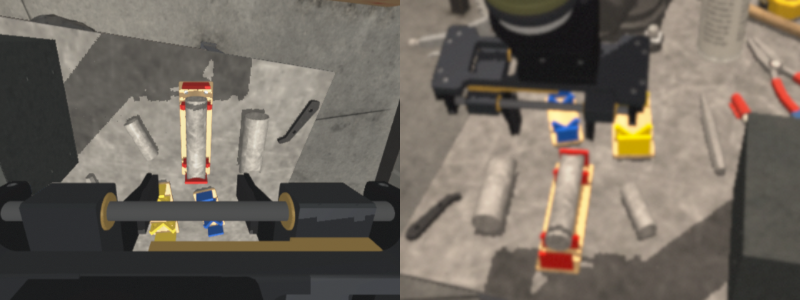

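The side crop confirms the long tube resting in both red V supports between the end plates. The mid tube is at about (356,200), matching the prediction. Going to it with the tool upright again.

Call:
step_arm(
  rows=[
    {"angular": [0,0.033,-0.007],"slide": [0,0,0],"jaw": 0.75},
    {"angular": [0,0.033,-0.007],"slide": [0,0,0],"jaw": 0.75},
    {"angular": [0,0,0],"slide": [-0.036,0.062,0],"jaw": 0.75},
    {"angular": [0,0,0],"slide": [-0.036,0.062,0],"jaw": 0.75},
    {"angular": [0,0,0],"slide": [-0.036,0.062,0],"jaw": 0.75},
    {"angular": [0,0,0],"slide": [0,0,0.09],"jaw": 0.75},
    {"angular": [0,0,0],"slide": [0,0,0.09],"jaw": 0.75},
    {"angular": [0,0,0],"slide": [0,0,0],"jaw": 0.75},
    {"angular": [0,0,0],"slide": [0,0,0],"jaw": 0.75},
  ],
)

```text
time_s: 12.48
tool_pos: [0.6849, 0.1373, 0.1004]
tool_rot: [179.6, -0.0, 84.1]
force: [0.2, 0.6, 1.1]
grip_width: 0.0653
grasp_force: 0.0
```

```bash
python3 - <<'E'
from h import *
w=env.read_camera("wrist");cv2.imwrite("pics/w6.png",w[:,:,::-1])
plan((.684,.138,.006),goal(84.1,0))
c=env.camera_info("wrist");a=np.radians(-5.9)
for y in(-.0525,0,.0525):print(proj(c,(.684-np.sin(a)*y,.138+np.cos(a)*y,.019)))
E
```

```text
at [0.6855 0.1376 0.1015] [ 1.795e+02 -1.000e-01  8.420e+01] q [ 11.  32. -34.  83.  19.  70. -31.]
rot [ 0.0028 -0.0003  0.0003] then slide [ 0.0004 -0.0031  0.1911] rows>= 2.0
[274.80487605 270.40109398]
[274.720298   215.47589096]
[274.62523605 153.74242161]
```

View pics/w6.png

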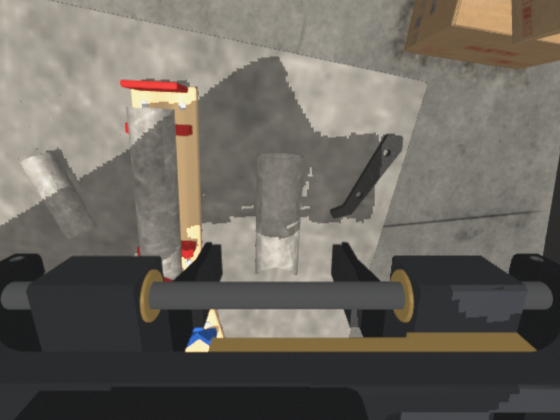

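The mid tube is centred between the jaws at about (279,153)-(278,274). Going down and gripping.

Call:
step_arm(
  rows=[
    {"angular": [0,0,0],"slide": [0,-0.002,0.07],"jaw": 0.75},
    {"angular": [0,0,0],"slide": [0,0,0.07],"jaw": 0.75},
    {"angular": [0,0,0],"slide": [0,0,0.034],"jaw": 0.75},
    {"angular": [0,0,0],"slide": [0,0,0.014],"jaw": 0.75},
    {"angular": [0,0,0],"slide": [0,0,0],"jaw": 0.75},
    {"angular": [0,0,0],"slide": [0,0,0],"jaw": 0.3},
    {"angular": [0,0,0],"slide": [0,0,0],"jaw": 0.3},
    {"angular": [0,0,0],"slide": [0,0,0],"jaw": 0.3},
    {"angular": [0,0,0],"slide": [0,0,0],"jaw": 0.3},
  ],
)

```text
time_s: 13.65
tool_pos: [0.6847, 0.1372, 0.006]
tool_rot: [179.6, -0.0, 84.1]
force: [0.2, -0.7, 1.3]
grip_width: 0.0372
grasp_force: 24.9
```

Call:
step_arm(
  rows=[
    {"angular": [0,0,0],"slide": [0,0,-0.05],"jaw": 0.3},
    {"angular": [0,0,0],"slide": [0,0,-0.1],"jaw": 0.3},
    {"angular": [0,0,0],"slide": [0,0,-0.1],"jaw": 0.3},
    {"angular": [0,0,0],"slide": [0,0,0],"jaw": 0.3},
    {"angular": [0,0,0],"slide": [0,0,0],"jaw": 0.3},
  ],
)

```text
time_s: 14.28
tool_pos: [0.6825, 0.1368, 0.1292]
tool_rot: [179.8, 0.1, 84.2]
force: [0.0, 0.5, -2.7]
grip_width: 0.0371
grasp_force: 24.9
```

```bash
python3 - <<'E'
from h import *
plan((.497,.006,.13),goal(87.4,0))
E
```

```text
at [0.6825 0.1368 0.1292] [1.798e+02 1.000e-01 8.420e+01] q [ 11.  31. -35.  82.  18.  73. -31.]
rot [ 0.0014  0.0004 -0.0181] then slide [-0.2782 -0.3587 -0.0016] rows>= 4.0
```

Call:
step_arm(
  rows=[
    {"angular": [0,0,-0.018],"slide": [0,0,0],"jaw": 0.3},
    {"angular": [0,0,0],"slide": [-0.056,-0.072,0],"jaw": 0.3},
    {"angular": [0,0,0],"slide": [-0.056,-0.072,0],"jaw": 0.3},
    {"angular": [0,0,0],"slide": [-0.056,-0.072,0],"jaw": 0.3},
    {"angular": [0,0,0],"slide": [-0.056,-0.072,0],"jaw": 0.3},
    {"angular": [0,0,0],"slide": [-0.056,-0.072,0],"jaw": 0.3},
    {"angular": [0,0,0],"slide": [0,0,0],"jaw": 0.3},
    {"angular": [0,0,0],"slide": [0,0,0],"jaw": 0.3},
    {"angular": [0,0,0],"slide": [0,0,0],"jaw": 0.3},
  ],
)

```text
time_s: 15.4
tool_pos: [0.4974, 0.0066, 0.1288]
tool_rot: [179.7, -0.0, 87.5]
force: [-0.1, 1.1, -2.1]
grip_width: 0.0372
grasp_force: 24.9
```

```bash
python3 - <<'E'
from h import *
plan((.497,.006,.027),goal(87.4,0))
c=env.camera_info("wrist");w=env.read_camera("wrist");cv2.imwrite("pics/w7.png",w[:,:,::-1])
m=masks(w)['yellow'].astype(np.uint8)
n,l,st,ce=cv2.connectedComponentsWithStats(m)
for i in range(1,n):
    if st[i,4]>30: print(st[i],ce[i].round(1))
a=np.radians(-2.6)
for y,z in((-.0645,.041),(.0645,.041),(.0345,.03)):print(y,proj(c,(.497-np.sin(a)*y,.006+np.cos(a)*y,z)).round(1))
o=env.get_obs()['tool_pos']; print("tool plane",proj(c,(o[0],o[1]+.06,.041)))
E
```

```text
at [0.4974 0.0066 0.1288] [179.7  -0.   87.5] q [ 32.   6. -37. 110.   4.  65.  -9.]
rot [ 0.0017 -0.0002  0.0004] then slide [-0.0012 -0.0008  0.2037] rows>= 2.0
-0.0645 [276.3 280. ]
0.0645 [276.4 139.2]
0.0345 [276.3 173.4]
tool plane [273.65754825 144.12560876]
```

View pics/w7.png

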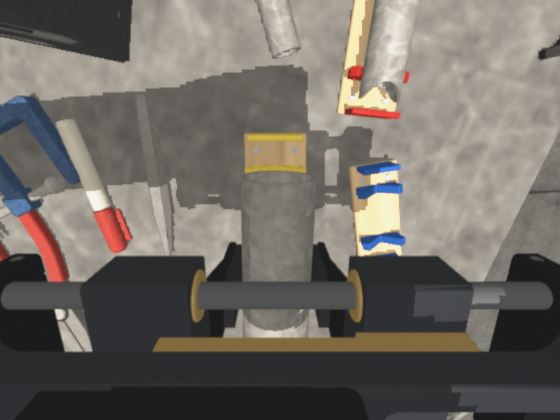

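The yellow end plate is centred at (276,138) and the held tube at column 278. Aligned, so lowering.

Call:
step_arm(
  rows=[
    {"angular": [0,0,0],"slide": [0,0,0.06],"jaw": 0.3},
    {"angular": [0,0,0],"slide": [0,0,0.06],"jaw": 0.3},
    {"angular": [0,0,0],"slide": [0,0,0.04],"jaw": 0.3},
    {"angular": [0,0,0],"slide": [0,0,0.025],"jaw": 0.3},
    {"angular": [0,0,0],"slide": [0,0,0.008],"jaw": 0.3},
    {"angular": [0,0,0],"slide": [0,0,0.004],"jaw": 0.3},
    {"angular": [0,0,0],"slide": [0,0,0],"jaw": 0.3},
    {"angular": [0,0,0],"slide": [0,0,0],"jaw": 0.3},
  ],
)

```text
time_s: 16.45
tool_pos: [0.4982, 0.0054, 0.0315]
tool_rot: [179.6, 0.0, 87.4]
force: [0.2, -0.1, -1.2]
grip_width: 0.0372
grasp_force: 24.9
```

Call:
step_arm(
  rows=[
    {"angular": [0,0,0],"slide": [0,0,0.004],"jaw": 0.3},
    {"angular": [0,0,0],"slide": [0,0,0.004],"jaw": 0.3},
    {"angular": [0,0,0],"slide": [0,0,0.003],"jaw": 0.3},
    {"angular": [0,0,0],"slide": [0,0,0],"jaw": 0.3},
    {"angular": [0,0,0],"slide": [0,0,0],"jaw": 0.3},
  ],
)

```text
time_s: 17.08
tool_pos: [0.4976, 0.0053, 0.0262]
tool_rot: [179.7, 0.1, 87.4]
force: [-4.4, -0.4, 7.8]
grip_width: 0.0373
grasp_force: 24.9
```

Call:
step_arm(
  rows=[
    {"angular": [0,0,0],"slide": [0,-0.002,0.002],"jaw": 0.3},
    {"angular": [0,0,0],"slide": [0,0,0],"jaw": 0.3},
    {"angular": [0,0,0],"slide": [0,0,0],"jaw": 0.3},
  ],
)

```text
time_s: 17.45
tool_pos: [0.4976, 0.0054, 0.0261]
tool_rot: [179.6, 0.1, 87.4]
force: [-4.1, -1.1, 11.3]
grip_width: 0.0377
grasp_force: 24.9
```

Call:
step_arm(
  rows=[
    {"angular": [0,0,0],"slide": [0,-0.003,0],"jaw": 0.3},
    {"angular": [0,0,0],"slide": [0,0,0],"jaw": 0.3},
    {"angular": [0,0,0],"slide": [0,0,0],"jaw": 0.3},
  ],
)

```text
time_s: 17.82
tool_pos: [0.4975, 0.0055, 0.0261]
tool_rot: [179.4, 0.1, 87.4]
force: [0.2, -0.7, 7.0]
grip_width: 0.0369
grasp_force: 24.9
```

Call:
step_arm(
  rows=[
    {"angular": [0,0,0],"slide": [0,0,0],"jaw": 0.46},
    {"angular": [0,0,0],"slide": [0,0,0],"jaw": 0.54},
    {"angular": [0,0,0],"slide": [0,0,0],"jaw": 0.64},
    {"angular": [0,0,0],"slide": [0,0,0],"jaw": 0.64},
    {"angular": [0,0,0],"slide": [0,0,-0.04],"jaw": 0.64},
    {"angular": [0,0,0],"slide": [0,0,-0.1],"jaw": 0.64},
    {"angular": [0,0,0],"slide": [0,0,-0.1],"jaw": 0.64},
    {"angular": [0,0,0],"slide": [0,0,-0.1],"jaw": 0.64},
    {"angular": [0,0,0],"slide": [0,0,0],"jaw": 0.64},
    {"angular": [0,0,0],"slide": [0,0,0],"jaw": 0.64},
  ],
)

```text
time_s: 19.08
tool_pos: [0.4938, 0.0057, 0.1938]
tool_rot: [179.7, 0.0, 87.4]
force: [0.2, -0.4, -0.5]
grip_width: 0.0554
grasp_force: 0.0
```

```bash
python3 - <<'E'
from h import *
plan((.502,.172,.13),goal(105.1,0,12))
plan((.502,.172,.13),goal(105.1,0,0))
print(goal(105.1,0,12).apply([0,0,1]))
w=env.read_camera("wrist");s=env.read_camera("side")
cv2.imwrite("pics/both8.png",np.hstack([cv2.resize(w[:,:,::-1],(400,300)),cv2.resize(s[130:340,130:410,::-1],(400,300))]))
c=env.camera_info("wrist");print(proj(c,(.501,.172,.0125)))
E
```

```text
at [0.4938 0.0057 0.1938] [179.7   0.   87.4] q [ 34.   2. -38. 106.   1.  72.  -7.]
rot [ 0.0678 -0.0098 -0.0981] then slide [0.3169 0.1268 0.1034] rows>= 3.0
at [0.4938 0.0057 0.1938] [179.7   0.   87.4] q [ 34.   2. -38. 106.   1.  72.  -7.]
rot [ 0.0017  0.0005 -0.0984] then slide [0.3169 0.1025 0.1275] rows>= 3.0
[-0.20073305 -0.05416193 -0.9781476 ]
[276.83362107  29.758591  ]
```

View pics/both8.png

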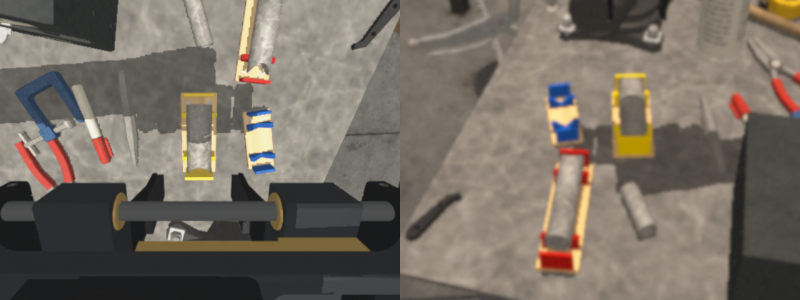

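The mid tube rests in the yellow cradle (both views). For the short tube I'll use a slight 5° lean to split the clearance between the toolbox and the red cradle.

Call:
step_arm(
  rows=[
    {"angular": [0.014,-0.002,-0.049],"slide": [0,0,0],"jaw": 0.64},
    {"angular": [0.014,-0.002,-0.049],"slide": [0,0,0],"jaw": 0.64},
    {"angular": [0,0,0],"slide": [0.08,0.028,0],"jaw": 0.64},
    {"angular": [0,0,0],"slide": [0.08,0.028,0],"jaw": 0.64},
    {"angular": [0,0,0],"slide": [0.08,0.028,0],"jaw": 0.64},
    {"angular": [0,0,0],"slide": [0.077,0.028,0],"jaw": 0.64},
    {"angular": [0,0,0],"slide": [0,0,0],"jaw": 0.64},
    {"angular": [0,0,0],"slide": [0,0,0],"jaw": 0.64},
    {"angular": [0,0,0],"slide": [0,0,0],"jaw": 0.64},
  ],
)

```text
time_s: 20.3
tool_pos: [0.507, 0.1716, 0.1889]
tool_rot: [-175.2, 0.1, 104.9]
force: [-0.1, -0.0, 0.5]
grip_width: 0.0557
grasp_force: 0.0
```

```bash
python3 - <<'E'
from h import *
plan((.502,.172,.07),goal(105.1,0,5))
w=env.read_camera("wrist");cv2.imwrite("pics/w9.png",w[:,:,::-1])
c=env.camera_info("wrist");a=np.radians(15.1)
for y in(-.035,0,.035):print(proj(c,(.502-np.sin(a)*y,.172+np.cos(a)*y,.0125)))
E
```

```text
at [0.507  0.1716 0.1889] [-1.752e+02  1.000e-01  1.049e+02] q [ 18.  14. -45.  97.   9.  78. -14.]
rot [ 0.001   0.0005 -0.0011] then slide [0.0034 0.0113 0.2377] rows>= 2.0
[285.59884828 218.27877079]
[285.73812143 189.61506735]
[285.88574367 159.23304264]
```

View pics/w9.png

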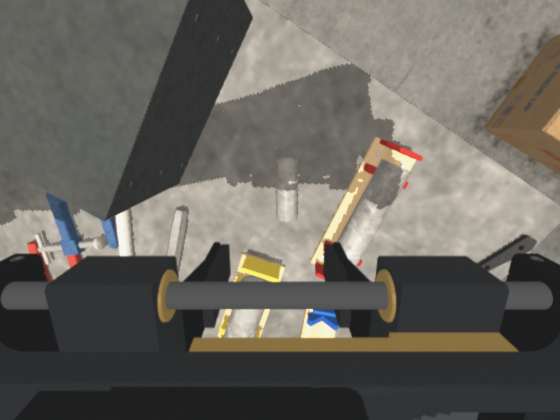

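The short tube is at (287,158)-(288,220), as predicted. The toolbox lies clear to the left. Lowering.

Call:
step_arm(
  rows=[
    {"angular": [0,0,0],"slide": [0,0.01,0.09],"jaw": 0.64},
    {"angular": [0,0,0],"slide": [0,0.01,0.09],"jaw": 0.64},
    {"angular": [0,0,0],"slide": [0.003,0.005,0.07],"jaw": 0.64},
    {"angular": [0,0,0],"slide": [0,0,0.06],"jaw": 0.64},
    {"angular": [0,0,0],"slide": [0,0,0.03],"jaw": 0.64},
    {"angular": [0,0,0],"slide": [0,0,0],"jaw": 0.64},
    {"angular": [0,0,0],"slide": [0,0,0],"jaw": 0.64},
  ],
)

```text
time_s: 21.22
tool_pos: [0.5062, 0.1744, 0.0203]
tool_rot: [-175.4, 0.1, 105.0]
force: [0.2, 0.1, -0.1]
grip_width: 0.0555
grasp_force: 0.0
```

```bash
python3 - <<'E'
from h import *
plan((.503,.172,.005),goal(105.1,0,5));print(env.get_obs()['force'])
E
```

```text
at [0.5062 0.1744 0.0203] [-1.754e+02  1.000e-01  1.050e+02] q [ 14.  25. -42. 106.  18.  61. -21.]
rot [ 0.0021  0.0004 -0.0005] then slide [-0.0029 -0.0048  0.0311] rows>= 1.0
[ 0.18876216  0.1103543  -0.10278537]
```

Call:
step_arm(
  rows=[
    {"angular": [0,0,0],"slide": [-0.002,-0.004,0.02],"jaw": 0.64},
    {"angular": [0,0,0],"slide": [0,0,0.009],"jaw": 0.64},
    {"angular": [0,0,0],"slide": [0,0,0],"jaw": 0.64},
    {"angular": [0,0,0],"slide": [0,0,0],"jaw": 0.15},
    {"angular": [0,0,0],"slide": [0,0,0],"jaw": 0.15},
    {"angular": [0,0,0],"slide": [0,0,0],"jaw": 0.15},
    {"angular": [0,0,0],"slide": [0,0,0],"jaw": 0.15},
  ],
)

```text
time_s: 22.1
tool_pos: [0.5024, 0.1724, 0.0049]
tool_rot: [-175.3, 0.1, 105.0]
force: [0.5, 0.5, 0.1]
grip_width: 0.0246
grasp_force: 25.1
```

Call:
step_arm(
  rows=[
    {"angular": [0,0,0],"slide": [0,-0.004,-0.05],"jaw": 0.15},
    {"angular": [0,0,0],"slide": [0,-0.009,-0.1],"jaw": 0.15},
    {"angular": [0,0,0],"slide": [0,-0.009,-0.1],"jaw": 0.15},
    {"angular": [0,0,0],"slide": [0,0,0],"jaw": 0.15},
    {"angular": [0,0,0],"slide": [0,0,0],"jaw": 0.15},
  ],
)

```text
time_s: 22.72
tool_pos: [0.5012, 0.1719, 0.1296]
tool_rot: [-175.2, 0.1, 105.0]
force: [0.2, -0.3, -2.2]
grip_width: 0.0242
grasp_force: 25.0
```

```bash
python3 - <<'E'
from h import *
plan((.596,-.008,.13),goal(96,0,5))
E
```

```text
at [0.5012 0.1719 0.1296] [-1.752e+02  1.000e-01  1.050e+02] q [ 18.  17. -45. 102.  11.  72. -16.]
rot [0.0011 0.0048 0.0499] then slide [-0.3776  0.1504 -0.014 ] rows>= 4.0
```

Call:
step_arm(
  rows=[
    {"angular": [0,0.0045,0.05],"slide": [0,0,0],"jaw": 0.15},
    {"angular": [0,0,0],"slide": [-0.076,0.03,-0.003],"jaw": 0.15},
    {"angular": [0,0,0],"slide": [-0.076,0.03,-0.003],"jaw": 0.15},
    {"angular": [0,0,0],"slide": [-0.076,0.03,-0.003],"jaw": 0.15},
    {"angular": [0,0,0],"slide": [-0.076,0.03,-0.003],"jaw": 0.15},
    {"angular": [0,0,0],"slide": [-0.074,0.03,-0.003],"jaw": 0.15},
    {"angular": [0,0,0],"slide": [0,0,0],"jaw": 0.15},
    {"angular": [0,0,0],"slide": [0,0,0],"jaw": 0.15},
    {"angular": [0,0,0],"slide": [0,0,0],"jaw": 0.15},
  ],
)

```text
time_s: 23.85
tool_pos: [0.5955, -0.0061, 0.1309]
tool_rot: [-175.2, -0.0, 96.1]
force: [-0.3, -0.1, -1.6]
grip_width: 0.0244
grasp_force: 25.0
```

```bash
python3 - <<'E'
from h import *
plan((.596,-.008,.13),goal(96,0,5))
c=env.camera_info("wrist");w=env.read_camera("wrist");cv2.imwrite("pics/w10.png",w[:,:,::-1])
a=np.radians(6)
for y,z in((-.047,.032),(.047,.032),(.026,.022)):print(y,proj(c,(.596-np.sin(a)*y,-.008+np.cos(a)*y,z)).round(1))
E
```

```text
at [ 0.5955 -0.0061  0.1309] [-175.2   -0.    96.1] q [ 28.  23. -37.  92.  14.  74.  -6.]
rot [ 0.001  -0.0002  0.0008] then slide [-0.004   0.0008  0.0016] rows>= 1.0
-0.047 [286.3 259.6]
0.047 [287.5 161. ]
0.026 [287.8 182.5]
```

View pics/w10.png

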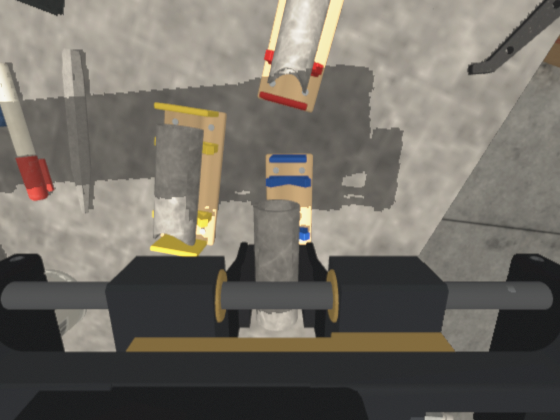

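The blue end plate is centred at (288,157), within 4 px of the prediction. Lowering.

Call:
step_arm(
  rows=[
    {"angular": [0,0,0],"slide": [0,0.005,0.06],"jaw": 0.15},
    {"angular": [0,0,0],"slide": [0,0.005,0.06],"jaw": 0.15},
    {"angular": [0,0,0],"slide": [0,0.004,0.045],"jaw": 0.15},
    {"angular": [0,0,0],"slide": [0,0.002,0.024],"jaw": 0.15},
    {"angular": [0,0,0],"slide": [0,0.001,0.01],"jaw": 0.15},
    {"angular": [0,0,0],"slide": [0,0,0],"jaw": 0.15},
    {"angular": [0,0,0],"slide": [0,0,0],"jaw": 0.15},
  ],
)

```text
time_s: 24.78
tool_pos: [0.5973, -0.0076, 0.0326]
tool_rot: [-175.3, 0.0, 96.0]
force: [-0.7, 0.1, -0.9]
grip_width: 0.0238
grasp_force: 25.0
```

Call:
step_arm(
  rows=[
    {"angular": [0,0,0],"slide": [0,0,0.006],"jaw": 0.15},
    {"angular": [0,0,0],"slide": [0,0,0.006],"jaw": 0.15},
    {"angular": [0,0,0],"slide": [0,0,0.004],"jaw": 0.15},
    {"angular": [0,0,0],"slide": [0,0,0],"jaw": 0.15},
    {"angular": [0,0,0],"slide": [0,0,0],"jaw": 0.15},
  ],
)

```text
time_s: 25.4
tool_pos: [0.5959, -0.0078, 0.0237]
tool_rot: [-175.3, 0.0, 96.0]
force: [-0.1, -0.5, -0.7]
grip_width: 0.0239
grasp_force: 25.0
```

Call:
step_arm(
  rows=[
    {"angular": [0,0,0],"slide": [0,0,0.003],"jaw": 0.15},
    {"angular": [0,0,0],"slide": [0,0,0.003],"jaw": 0.15},
    {"angular": [0,0,0],"slide": [0,0,0],"jaw": 0.15},
    {"angular": [0,0,0],"slide": [0,0,0],"jaw": 0.15},
  ],
)

```text
time_s: 25.9
tool_pos: [0.5967, -0.0078, 0.022]
tool_rot: [-175.4, 0.0, 96.0]
force: [0.1, -0.5, 4.7]
grip_width: 0.0242
grasp_force: 25.0
```

Call:
step_arm(
  rows=[
    {"angular": [0,0,0],"slide": [0,0,0.001],"jaw": 0.15},
    {"angular": [0,0,0],"slide": [0,0,0],"jaw": 0.32},
    {"angular": [0,0,0],"slide": [0,0,0],"jaw": 0.4},
    {"angular": [0,0,0],"slide": [0,0,0],"jaw": 0.48},
    {"angular": [0,0,0],"slide": [0,0,0],"jaw": 0.48},
    {"angular": [0,0,0],"slide": [0,-0.003,-0.04],"jaw": 0.48},
    {"angular": [0,0,0],"slide": [0,0,-0.1],"jaw": 0.48},
    {"angular": [0,0,0],"slide": [0,0,-0.1],"jaw": 0.48},
    {"angular": [0,0,0],"slide": [0,0,-0.1],"jaw": 0.48},
    {"angular": [0,0,0],"slide": [0,0,0],"jaw": 0.48},
  ],
)

```text
time_s: 27.15
tool_pos: [0.6113, -0.0057, 0.1962]
tool_rot: [-175.8, 0.1, 96.0]
force: [0.4, -0.2, -0.6]
grip_width: 0.0414
grasp_force: 0.0
```

```bash
python3 - <<'E'
from h import *
w=env.read_camera("wrist");s=env.read_camera("side")
cv2.imwrite("pics/both11.png",np.hstack([cv2.resize(w[:,:,::-1],(400,300)),cv2.resize(s[130:340,130:410,::-1],(400,300))]))
print(env.get_obs()['tool_pos'])
E
```

```text
[ 0.608431   -0.00640662  0.19114307]
```

View pics/both11.png

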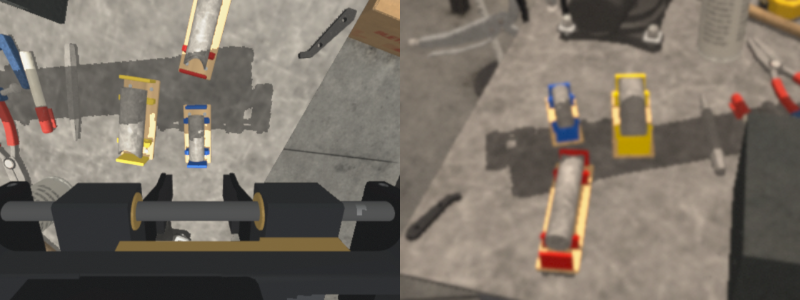

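All three tubes rest in their own cradles between the end plates. The chisel and latch have not moved, and the gripper is clear.

```bash
python3 -c "
from cell import env
print(env.sign_off())"
```

```text
the job is handed in; nothing more can be done
None
```

The long, middle and short tubes are laid in the red, yellow and blue cradles in that order, the chisel and latch plate were left where they lay, and the job was handed in at about 27 s with the gripper clear; no verdict came back.

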